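Offer a bamboo tube up over its lug for marking

ROBOT

A 7-joint arm with a two-finger parallel gripper is mounted at the origin on the work surface. World frame = base frame: x ahead of the robot, y to its left, z up, the work surface at z = 0. Lengths are in mm, angles in rad, forces in N, time in s.
With the tool pointing down it reaches from about 400 to 900 mm from the base axis. Payload 5.5 kg.
Tool frame: the origin (TCP) lies at the very end of the fingers, on their centre line; the grasp point (between the pads) lies 19 mm behind it (manip.pinch_z is the distance from the TCP to the grasp point, in mm); z points along the fingers, y is the line along which they close (so a half turn about z gives the same grasp; the last joint's range is limited). The gripper opens to 92 mm and grips with 3 to 60 N. Pads are 19 mm wide; open, the fingers measure 130 mm over their backs; the gripper's body (75 mm by 190 mm) begins 47 mm behind the grasp point.
Start: joints at [-0.877, 0.501, -0.427, 1.55, 0.221, 1.138, -0.21], TCP at [271.402, 590.627, 226.729] pointing down, gripper open.
Joint ranges: [-2.88, 2.88], [-0.31, 2.03], [-1.54, 1.56], [0.2, 2.42], [-1.41, 4.55], [0.19, 2.02], [-2.57, 2.57]. Speed limits (rad/s): [2.57, 2.57, 3.14, 3.14, 3.14, 3.14, 3.14].

INTERFACE

Orientations are given as [roll, pitch, yaw] about the fixed x, y, z axes, in that order (R = Rz(yaw) Ry(pitch) Rx(roll)).
In Python, from station import manip, grab_frame, camera_model, close_job, search_frame, landmark_of gives the robot as it stands.
- The arm moves only by the tool servo_tool, never from a script. Its argument "deltas" is a list of rows, each a list of 7 numbers: the shift along the tool's x, y, z in mm, then the turn, a rotation vector about the tool's x, y, z in degrees, then the closure, from -1 (fully open) to 1 (shut). In form: [[tx, ty, tz, rx, ry, rz, jaw], ...]. A call has 1 to 5 rows; each row is the pose to reach, as a shift and turn from the pose commanded when the call began, along the tool's axes at that moment; what a row does not reach only later rows make up. A row lasts 1/12 s, in which the tool goes at most 41.7 mm and 7.16 degrees, less where a joint would pass 70% of its speed; a pose out of reach is approached as far as the arm can. A call with a gripper value outside its range is refused whole. The fingers move at their own pace and stop on an object; "force" is the grip in N (left out, the last holds). Time passes only in rows, so rows that repeat a pose let the fingers close. It gives the time, the measured TCP pose, the force, the opening and the grip force at its end, in the units of the state.
- manip.observe(): the state, without advancing time (a new reading comes with each control period).
- grab_frame(name): name is "scene" or "side" or "wrist"; returns the picture (400x640x3 uint8, blue, green, red); there is no depth.
- camera_model(name): a dict with "camera_matrix" (3x3 intrinsics, pixels), "R" (3x3) and "t" (3): a world point X has camera coordinates R X + t; the wrist camera has in their place "T_tool_cam" (4x4, takes a point from camera to tool coordinates, whose origin is the TCP and whose axes are the flange's). Camera axes: x right, y down, z forward; pixel columns grow to the right and rows downward; lengths in mm; the calibration is good to about 2 mm. A picture is of the moment at which its call begins: read the wrist's pose just before it. camera_model takes no time and is no camera call.
- close_job(): hands the job in; it is judged then, once.
Trained networks look in the newest picture that a camera, given by its name, has taken for a name from the list of things; names that differ only in an ending like _2 or _b are one class to them, and where a whole thing is asked for, a point or a joint stands for the part that bears it (a point fixed in the world has none). Each returns a list of dicts, best first, with "confidence" (0 to 1); they miss things now and then, are a little off and sometimes report something else, mostly with a low value. They report only what shows in the picture. A call takes as long as a camera call.
- search_frame(camera, name): "xy" ([column, row] in pixels, amid what is visible of it).
- landmark_of(camera, name): "xy" ([column, row] in pixels: a listed point, or the origin of a listed thing).
The state is a dict: "time": time; "joints": joint angles; "joint_vel": joint speeds; "joint_torque": joint torques, N m; "tool_pos": TCP position; "tool_rot": TCP orientation; "contact_force": force on the tool from outside, world axes, zero at the start; "wrist_torque": the same for the moment, N m; "gripper_width": finger opening in mm; "grip_force": force on a finger pad.
Only numpy, scipy, OpenCV 4.12 (cv2) and the standard library are available. Lean on these libraries where they do the work, as an engineer would, in place of code of your own. Each camera call takes 0.05 s, during which the arm holds its last target. There are 200 camera calls.

TASK

Set the aluminium lug with the side stub down gently, upright and centred on top of the narrow wooden post, and let go. Then lift the bamboo tube out of its two V saddles, always level, and finish while holding it still in the gripper: its taped middle straight above the lug, about five centimetres of air between them, in line with the long side of the board under the post. Leave the tape roll, wooden block and plain sleeve where they are.

Things in the scene. Friction and masses are not known exactly. Their poses are not given: they have to be found in the camera images.
- lug: Aluminium lug, 70 to 120 g: upright hollow sleeve, 38 mm outer diameter, 44 mm tall, with one round stub (22 mm diameter) sticking out sideways 22 mm up, along the lug's +x, to 50 mm from the sleeve's axis. Starts standing on the bench, left or right of the jig. Origin: centre of the sleeve's underside, z up. The sides along its y are free to grip.
- jig: Fixed marking jig: a plywood board 100 mm (x) by 190 mm (y, its long side) and 18 mm thick on the bench, with one wooden post 46 x 46 mm at its middle that rises to 88 mm above the bench. Origin: centre of the board's underside; y along the board's long side, z up.
- post_top (a point): Centre of the flat top of the jig's post, 88 mm above the bench, axes as the jig's. With the lug standing on the post the lug's top rim is 44 mm above this point.
- cradle: Fixed cradle: plywood strip 60 x 250 mm, 18 mm thick, with two wooden V saddles (24 mm thick, 68 mm wide, tops 75 mm above the bench) 100 mm either side of its middle. Origin: centre of the strip's underside; y along the strip and the tube it carries, z up. The tube can be gripped from above between the saddles.
- tube: Straight bamboo tube, 36 mm diameter, 300 mm long, 120 to 260 g, balanced about its middle, which a pale tape band 24 mm wide marks. Starts lying level in the cradle's V saddles, its axis 75 mm above the bench. Origin: on the axis at the tube's middle; y along the tube (ends alike), z up at the start.
- tape: Bystander: roll of masking tape lying flat, 100 mm outer diameter, 25 mm high. Origin: centre of its underside.
- block: Bystander: wooden block 60 x 50 x 36 mm with a square hole from above. Origin: centre of its underside.
- offcut: Bystander: plain aluminium sleeve without stub, 38 mm diameter, 44 mm tall, standing upright. Origin: centre of its underside.

How it is judged (in metres and radians):
On the way, in this order (a step that is already met when the one before it is completed fails the run):
1. the lug stands upright, centred on the post, and is let go (horizontal distance between lug and post_top below 0.01 m and z of lug in the frame of post_top between -0.004 and 0.005 m and angle between lug's own z axis and vertical below 0.08 rad and contact force between lug and jig above 0.1 N and contact force between lug and the arm below 0.05 N and contact force between lug and the fingers below 0.05 N and linear speed of lug below 0.02 m/s), for 0.2 s.
2. the tube is lifted level, clear of its saddles (height (world z) of tube above 0.13 m and angle between tube's own y axis and vertical between 1.4808 and 1.6608 rad and contact force between tube and the fingers above 1 N and contact force between tube and cradle below 0.05 N), for 0.2 s.
At the end, for the whole second after the job is handed in: Lug upright on the post within 10 mm of centre, let go; tube held by the fingers alone, at rest, level within 5 deg, middle within 30 mm of the post centre, underside 20-80 mm above the lug, within 11 deg of the board's long side; bystanders moved under 30 mm (all of step 1 and angle between tube's own y axis and vertical between 1.4808 and 1.6608 rad and z of tube in the frame of post_top between 0.082 and 0.142 m and horizontal distance between tube and post_top below 0.03 m and angle between the y axis of tube and the y axis of jig, either way round below 0.2 rad and contact force between tube and the fingers above 1 N and contact force between tube and lug below 0.05 N and contact force between tube and jig below 0.05 N and contact force between tube and cradle below 0.05 N and contact force between tube and tape below 0.05 N and contact force between tube and block below 0.05 N and contact force between tube and offcut below 0.05 N and linear speed of tube below 0.02 m/s and angular speed of tube below 0.1 rad/s and distance of each of tape, block, offcut from where it was at the start of the episode below 0.03 m); the arm keeps its last pose, push and grip.
It fails at once if a bystander is moved more than 30 mm (distance of any of tape, block, offcut from where it was at the start of the episode above 0.03 m).
It fails at once if the tube tips more than 20 degrees from level (angle between tube's own y axis and vertical above 1.9208 rad or angle between tube's own y axis and vertical below 1.2208 rad).
It fails at once if the lug is dropped or knocked: it moves faster than 0.5 m/s out of the fingers (contact force between lug and the fingers below 0.01 N and linear speed of lug above 0.5 m/s).
It also fails if it takes over 72 s, if anything falls off the work surface, if the arm or the gripper's body presses on something with over 40 N, if the wrist force passes 120 N, or if a joint passes its speed limit or range.

## Working session

There is one attempt and no reset: what is moved stays moved. The work goes in short steps, Python scripts to look and compute and a tool call to move; the robot and the scene stay as the last step left them, time stands still between calls to the robot, and variables do not carry over. Pictures are saved under pics/ and viewed, at most 14 in all, crops included, and the job is handed in when it is done.

Besides the shell and the picture viewer there is one more tool, called after "Emit:" as name(argument=value, ...) on one line, values as JSON. servo_tool: Moves the arm, as the interface text tells. Its arguments: {"type":"object","properties":{"deltas":{"type":"array","items":{"type":"array","items":{"type":"number"}}},"force":{"type":"number"}},"required":["deltas"]}

```bash
mkdir -p pics
cat > h.py <<'E'
import numpy as np, cv2
from scipy.spatial.transform import Rotation as Ro
from station import *
def T_tool():
    s=manip.observe(); T=np.eye(4); T[:3,:3]=Ro.from_euler('xyz',s['tool_rot']).as_matrix(); T[:3,3]=s['tool_pos']; return T
def P(name):
    m=camera_model(name); K=np.array(m['camera_matrix'])
    if name=='wrist': E=np.linalg.inv(T_tool()@np.array(m['T_tool_cam']))
    else: E=np.eye(4); E[:3,:3]=m['R']; E[:3,3]=np.array(m['t']).ravel()
    return K@E[:3]
def tri(Ps,xs):
    A=[]
    for p,x in zip(Ps,xs): A+= [x[0]*p[2]-p[0], x[1]*p[2]-p[1]]
    A=np.array(A); A/=np.linalg.norm(A[:,:3],axis=1)[:,None]
    X=np.linalg.lstsq(A[:,:3],-A[:,3],rcond=None)[0]
    err=[np.linalg.norm((p@np.r_[X,1])[:2]/(p@np.r_[X,1])[2]-x) for p,x in zip(Ps,xs)]
    return X,np.round(err,1)
def atz(p,x,z):
    A=np.array([x[0]*p[2]-p[0], x[1]*p[2]-p[1]]); return np.linalg.solve(A[:,:2],-A[:,3]-A[:,2]*z)
def proj(p,X): q=p@np.r_[X,1]; return q[:2]/q[2]
E
cat > a.py <<'E'
from h import *
for c in ['scene','side','wrist']:
    p=P(c); im=grab_frame(c); cv2.imwrite(f'pics/{c}0.png',im)
    R={}
    for n in ['lug','jig','post_top','cradle','tube','tape','block','offcut']:
        r=landmark_of(c,n); R[n]=[(np.round(d['xy'],1).tolist(),round(d['confidence'],2)) for d in r[:2]]
        print(c,n,R[n])
    np.save(f'{c}_P.npy',p)
    import json; json.dump(R,open(f'{c}.json','w'))
a,b=[json.load(open(f'{c}.json')) for c in ('scene','side')]
pa,pb=np.load('scene_P.npy'),np.load('side_P.npy')
for n in a:
    if a[n] and b[n]: print(n,*tri([pa,pb],[np.array(a[n][0][0]),np.array(b[n][0][0])]))
s=manip.observe(); print(s)
E
python3 a.py
```

```text
scene lug [([269.2, 156.1], 0.65)]
scene jig [([423.9, 242.8], 0.75)]
scene post_top [([335.9, 187.6], 0.86), ([245.6, 215.1], 0.21)]
scene cradle [([423.9, 240.5], 0.8)]
scene tube [([431.4, 226.5], 0.97)]
scene tape []
scene block [([346.0, 280.9], 0.94), ([269.7, 153.0], 0.49)]
scene offcut [([244.8, 215.1], 0.51)]
side lug [([318.7, 304.5], 0.86)]
side jig [([291.9, 218.1], 0.81)]
side post_top [([247.1, 150.9], 0.23)]
side cradle [([251.7, 169.3], 0.69)]
side tube [([245.9, 151.2], 0.73)]
side tape [([368.3, 201.0], 0.85)]
side block [([335.6, 174.5], 0.76)]
side offcut [([386.5, 243.7], 0.6)]
wrist lug []
wrist jig []
wrist post_top []
wrist cradle []
wrist tube []
wrist tape []
wrist block []
wrist offcut []
lug [ 455.45790532 -255.18950054   -3.35371068] [1.  1.5]
jig [ 460.85584162  220.11051423 -110.2669236 ] [30.1 27. ]
post_top [462.74979864  62.8769372  155.94857515] [25.2 27.4]
cradle [439.13159839 277.27902613   2.49759311] [0.1 0. ]
tube [430.92193527 283.3274738   65.27159635] [0.2 0.1]
block [665.72085373 174.82302341  -9.42720584] [3.4 2.8]
offcut [ 664.4815115  -161.21365386    1.19054048] [1.5 1.7]
{'time': 1.35, 'joints': array([-0.87681651,  0.50088826, -0.42700184,  1.55040002,  0.22079044,
        1.13828542, -0.21032012]), 'joint_vel': array([-0.00186476, -0.00152759, -0.00128066, -0.00161964,  0.00050369,
        0.00041447, -0.00134717]), 'joint_torque': array([ 2.90870184e-04, -5.66454542e+01, -5.81070989e+00, -2.79497516e+01,
       -6.68199803e-02,  2.10167142e-02,  2.26314182e-05]), 'tool_pos': array([271.39048729, 590.63919059, 226.73617541]), 'tool_rot': array([ 3.14155247e+00, -4.51130767e-05,  2.71081937e+00]), 'contact_force': array([ 0.31696694,  0.34425563, -0.03727494]), 'wrist_torque': array([-0.03418654,  0.0015465 ,  0.00295911]), 'grip_force': 0.0, 'gripper_width': 91.60171321112294}
```

View pics/scene0.png

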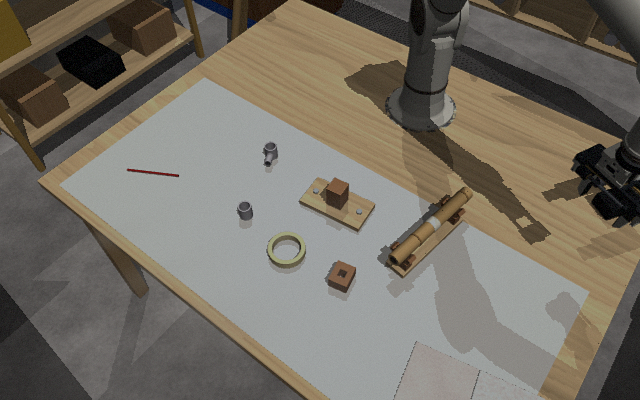

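View pics/side0.png

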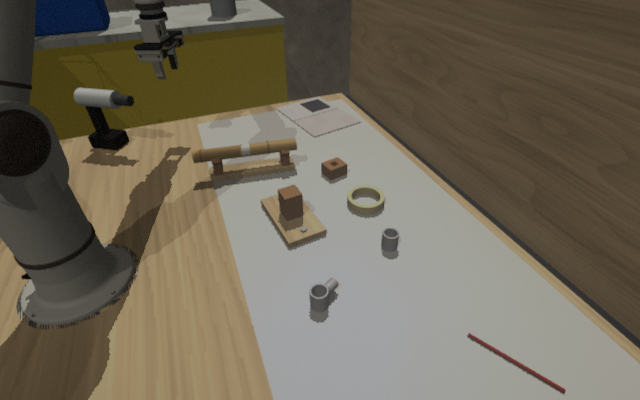

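The scene view shows the lug at (270,150) with its stub pointing toward (267,161). The post top is at about (338,184), the tube runs from (394,256) to (468,194), and the offcut, tape and block are clear. In the side view the lug is at (320,295), the post top at (290,190) and the tape band at (246,151).

```bash
cat > b.py <<'E'
from h import *
pa,pb=P('scene'),P('side')
for n,x,y in [('post',(338,184),(290,190)),('lugtop',(270.5,147),(319,291)),('stubend',(267.5,161),(333,285)),('tape',(287,249),(366,201)),('band',(433,224),(246,150))]:
    print(n,*tri([pa,pb],[np.array(x),np.array(y)]))
c=[atz(pa,q,18) for q in [(300,199),(361,228),(375,206),(316,178)]]; c2=[atz(pb,q,18) for q in [(262,204),(292,242),(324,232)]]
print(np.round(c),np.round(c2))
for q in [(468,194),(394,257)]: print(atz(pa,q,75))
for q in [(196,154),(297,144)]: print(atz(pb,q,75))
m=camera_model('wrist'); print(np.round(m['T_tool_cam'],3),m['camera_matrix'])
E
python3 b.py
```

```text
post [482.44252306  18.24199449  89.94726591] [1.2 1.4]
lugtop [ 454.16567533 -251.18476868   36.87385946] [0.4 0.6]
stubend [ 490.622062   -234.17227583   18.23635876] [0.5 0.8]
tape [685.52859761   1.59867668   5.67233017] [1.2 1.2]
band [429.19605218 283.0924387   71.2747204 ] [1.4 1.2]
[[540. -67.]
 [517. 125.]
 [433. 115.]
 [453. -78.]] [[423.  79.]
 [453. -85.]
 [534. -82.]]
[287.49671695 310.27427194]
[570.3493876  258.14392248]
[292.13350014 306.78241328]
[579.61683035 247.7368085 ]
[[  -0.      -0.96    -0.281   75.992]
 [   1.      -0.      -0.       0.996]
 [  -0.      -0.281    0.96  -159.661]
 [   0.       0.       0.       1.   ]] [[331.94764377   0.         324.59326144]
 [  0.         331.94764377 199.3496325 ]
 [  0.           0.           1.        ]]
```

```bash
cat > plan.py <<'E'
import sys,numpy as np
# args: waypoints x,y,z,yawdeg ; first = commanded pose now
W=[list(map(float,a.split(','))) for a in sys.argv[1:]]
x,y,z,w=W[0]
for t in W[1:]:
    c,s=np.cos(np.radians(w)),np.sin(np.radians(w)); d=np.array(t[:3])-[x,y,z]
    tx,ty,tz,rz=[round(v,1) for v in (c*d[0]+s*d[1], s*d[0]-c*d[1], -d[2], -((t[3]-w+180)%360-180))]
    x+=c*tx+s*ty; y+=s*tx-c*ty; z-=tz; w-=rz
    print([tx,ty,tz,0,0,rz], 'rows>=%.1f'%max(np.linalg.norm(d)/41.7,abs(rz)/7.16), '->',np.round([x,y,z,w],1))
E
python3 plan.py 271.4,590.6,226.7,155.3 340,420,227,125 430,240,227,95 480,60,227,65 470,-100,227,35 454,-240,227,25
```

```text
[np.float64(-133.6), np.float64(-126.3), np.float64(-0.3), 0, 0, 30.3] rows>=4.4 -> [340. 420. 227. 125.]
[np.float64(-199.1), np.float64(-29.5), np.float64(-0.0), 0, 0, 30.0] rows>=4.8 -> [430. 240. 227.  95.]
[np.float64(-183.7), np.float64(34.1), np.float64(-0.0), 0, 0, 30.0] rows>=4.5 -> [480.  60. 227.  65.]
[np.float64(-149.2), np.float64(58.5), np.float64(-0.0), 0, 0, 30.0] rows>=4.2 -> [ 470. -100.  227.   35.]
[np.float64(-93.4), np.float64(105.5), np.float64(-0.0), 0, 0, 10.0] rows>=3.4 -> [ 454. -240.  227.   25.]
```

Emit:
servo_tool(deltas=[[-26.7,-25.3,0,0,0,6.06,-1],[-53.4,-50.5,0,0,0,12.1,-1],[-80.2,-75.8,0,0,0,18.2,-1],[-106.9,-101,0,0,0,24.2,-1],[-133.6,-126.3,0,0,0,30.3,-1]])

```text
time: 1.77
tool_pos: [340.5, 418.5, 226.8]
tool_rot: [3.141, -0.0, 2.177]
contact_force: [1.0, -0.2, 0.9]
gripper_width: 91.8
grip_force: 0.0
```

Tracks well. Continuing.

Emit:
servo_tool(deltas=[[-39.8,-5.9,0,0,0,6,-1],[-79.6,-11.8,0,0,0,12,-1],[-119.5,-17.7,0,0,0,18,-1],[-159.3,-23.6,0,0,0,24,-1],[-199.1,-29.5,0,0,0,30,-1]])

```text
time: 2.18
tool_pos: [430.7, 238.4, 227.2]
tool_rot: [3.141, -0.0, 1.654]
contact_force: [1.1, 0.8, -0.2]
gripper_width: 91.5
grip_force: 0.0
```

```bash
cat > look.py <<'E'
from h import *
import sys,json
tag=sys.argv[1]; p=P('wrist'); im=grab_frame('wrist'); cv2.imwrite(f'pics/w{tag}.png',im); np.save(f'w{tag}.npy',p)
print(T_tool()[:3,3])
for n in sys.argv[2:]:
    r=landmark_of('wrist',n); print(n,[(np.round(d['xy'],1).tolist(),round(d['confidence'],2)) for d in r[:2]], [np.round(atz(p,r[0]['xy'],z)) for z in (0,44,75,88)] if r else '')
E
python3 look.py 1 tube cradle post_top jig
```

```text
[435.22187705 229.321197   227.02843952]
tube [([330.8, 141.9], 0.6)] [array([436., 272.]), array([435., 277.]), array([434., 280.]), array([433., 282.])]
cradle [([342.3, 133.7], 0.89)] [array([448., 282.]), array([446., 286.]), array([444., 288.]), array([443., 290.])]
post_top [] 
jig [([350.3, 327.9], 0.68)] [array([485.,  22.]), array([478.,  56.]), array([473.,  79.]), array([471.,  89.])]
```

Emit:
servo_tool(deltas=[[-36.7,6.8,0,0,0,6,-1],[-73.5,13.6,0,0,0,12,-1],[-110.2,20.5,0,0,0,18,-1],[-147,27.3,0,0,0,24,-1],[-183.7,34.1,0,0,0,30,-1]])

```text
time: 2.85
tool_pos: [480.3, 60.9, 226.9]
tool_rot: [3.142, -0.001, 1.135]
contact_force: [0.5, 0.9, -0.1]
gripper_width: 91.8
grip_force: 0.0
```

```bash
python3 look.py 2 tube cradle post_top jig
```

```text
[482.35212297  51.91268498 227.05676772]
tube [] 
cradle [] 
post_top [([348.0, 226.7], 0.59)] [array([477., -16.]), array([481.,   1.]), array([484.,  12.]), array([485.,  17.])]
jig [([340.4, 198.1], 0.84)] [array([483.,  22.]), array([487.,  34.]), array([489.,  43.]), array([490.,  46.])]
```

Emit:
servo_tool(deltas=[[-29.8,11.7,0,0,0,6,-1],[-59.7,23.4,0,0,0,12,-1],[-89.5,35.1,0,0,0,18,-1],[-119.4,46.8,0,0,0,24,-1],[-149.2,58.5,0,0,0,30,-1]])

```text
time: 3.52
tool_pos: [470.5, -98.2, 226.8]
tool_rot: [-3.141, -0.001, 0.613]
contact_force: [1.0, -0.8, -0.1]
gripper_width: 91.7
grip_force: 0.0
```

```bash
python3 look.py 3 lug post_top jig
```

```text
[ 469.70646982 -105.92657615  227.02235881]
lug [] 
post_top [([222.7, 100.8], 0.9)] [array([469.,  40.]), array([476.,  30.]), array([481.,  22.]), array([484.,  19.])]
jig [([244.1, 100.1], 0.7)] [array([483.,  21.]), array([489.,  13.]), array([493.,   7.]), array([495.,   4.])]
```

Emit:
servo_tool(deltas=[[-23.4,26.4,0,0,0,2.5,-1],[-46.7,52.8,0,0,0,5,-1],[-70,79.1,0,0,0,7.5,-1],[-93.4,105.5,0,0,0,10,-1],[-93.4,105.5,0,0,0,10,-1]])

```text
time: 4.13
tool_pos: [453.8, -244.7, 227.1]
tool_rot: [3.138, 0.001, 0.432]
contact_force: [0.4, -0.8, 0.5]
gripper_width: 91.6
grip_force: 0.0
```

```bash
python3 look.py 4 lug offcut
```

```text
[ 454.44896817 -241.07562274  226.70350973]
lug [([330.6, 171.7], 0.9)] [array([ 455., -252.]), array([ 462., -248.]), array([ 468., -244.]), array([ 470., -243.])]
offcut []
```

View pics/w2.png

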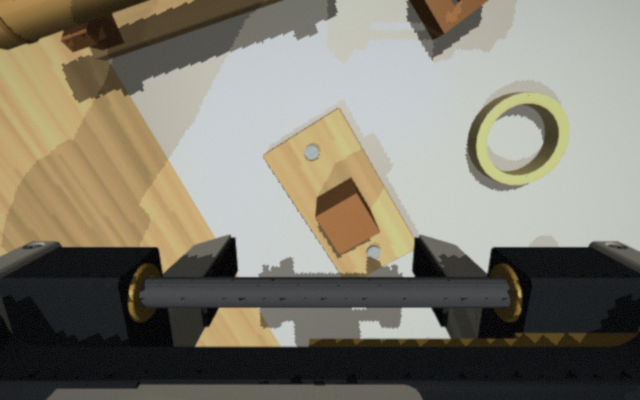

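View pics/w4.png

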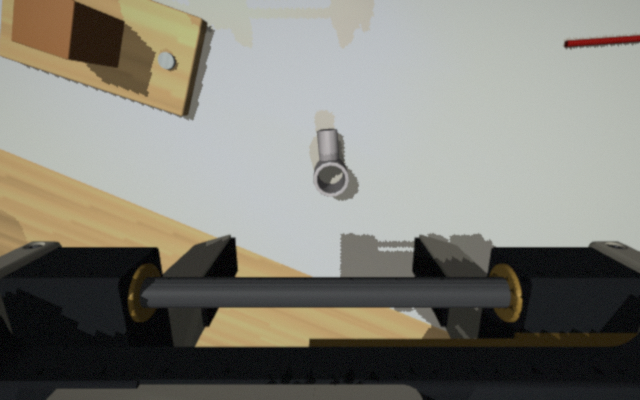

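View pics/w3.png

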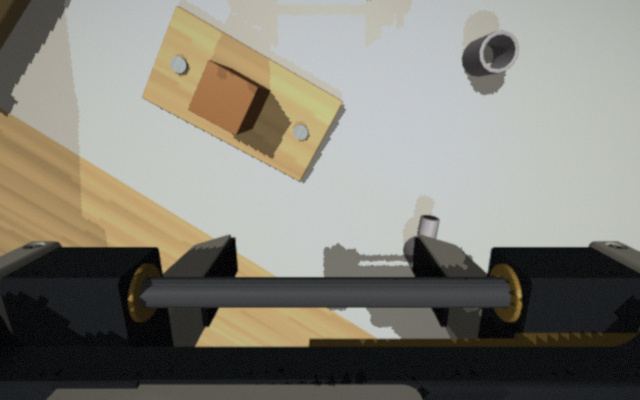

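w2 shows the board and the post top at (347,225). w3 shows the board corners (180,7), (344,103), (301,181) and (143,98), with the post top at (223,98). w4 shows the lug rim at (331,179), with the stub pointing up to its end at (328,131).

```bash
cat > c.py <<'E'
from h import *
p={k:np.load(f'w{k}.npy') for k in '1234'}; pa,pb=P('scene'),P('side')
A=np.array
print('post w',*tri([p['2'],p['3']],[A((347.5,225)),A((223,99))]))
print('post all',*tri([p['2'],p['3'],p['3'],pa,pb],[A((347.5,225)),A((223,99)),A((222.7,100.8)),A((338,184)),A((290,190))]))
print('rim',*tri([p['4'],pa,pb],[A((331,179)),A((270.5,147)),A((319,291))]), atz(p['4'],(331,179),44))
print('stub',atz(p['4'],(328,131),30),'w3',atz(p['3'],(429,216),30), atz(p['4'],(330.6,171.7),0))
c=A([atz(p['3'],q,18) for q in [(180,7),(344,103),(301,181),(143,98)]]); print(np.round(c),c.mean(0))
for i,j in ((0,1),(3,2),(1,2),(0,3)): print(np.degrees(np.arctan2(*(c[i]-c[j])[::-1])),np.linalg.norm(c[i]-c[j]))
im=cv2.imread('pics/w1.png'); cv2.imwrite('pics/w1v.png',im)
E
python3 c.py
```

```text
post w [485.07931789  19.30330433  88.79478495] [0. 0.]
post all [483.89895035  18.95698103  89.68785025] [1.5 1.6 0.5 1.6 1. ]
rim [ 454.0678089  -251.64290002   36.99231715] [0.6 0.5 0.5] [ 455.39776997 -251.44221146]
stub [ 498.32091094 -228.22207873] w3 [ 499.84653034 -221.75284388] [ 454.58211154 -252.40368508]
[[525. 115.]
 [544. -71.]
 [447. -81.]
 [426. 107.]] [485.61425782  17.55654339]
95.97363050308452 187.4014683064028
96.53265634233904 188.9192541528141
5.9441126633013965 97.58075154095783
5.075249853440599 99.43618765732478
```

View pics/w1.png

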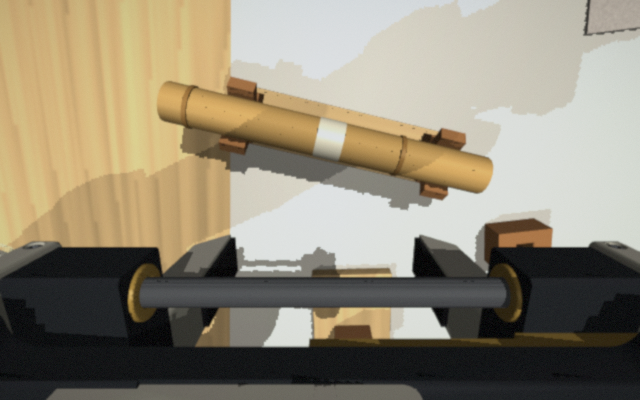

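w1 shows the tube with its tape band centred at about (331,139) and the axis running (163,102)–(488,173). Lug: (455,-252), yaw about 28°. Post: (485,19,88), board long side about 96°.

```bash
sed -i 's/\[round(v,1) for/[float(round(v,1)) for/' plan.py; python3 plan.py 454,-240,227,25 455,-252,60,28 455,-252,8,28 455,-252,145,28 470,-110,145,40 485,19,145,50
cat > d.py <<'E'
from h import *
p=np.load('w1.npy'); A=np.array
print('band',*tri([p,P('scene'),P('side')],[A((331,139)),A((433,224)),A((246,150))]), atz(p,(331,139),75), atz(p,(331,139),90))
e=[atz(p,q,75) for q in ((165,102),(486,173))]; d=e[1]-e[0]; print(e,np.linalg.norm(d),np.degrees(np.arctan2(d[1],d[0])),(e[0]+e[1])/2)
E
python3 d.py
```

```text
[-4.2, 11.3, 167.0, 0, 0, -3.0] rows>=4.0 -> [ 455. -252.   60.   28.]
[0.0, 0.0, 52.0, 0, 0, -0.0] rows>=1.2 -> [ 455. -252.    8.   28.]
[0.0, 0.0, -137.0, 0, 0, -0.0] rows>=3.3 -> [ 455. -252.  145.   28.]
[79.9, -118.3, -0.0, 0, 0, -12.0] rows>=3.4 -> [ 470.  -110.1  145.    40. ]
[94.5, -89.2, -0.0, 0, 0, -10.0] rows>=3.1 -> [485.  19. 145.  50.]
band [431.03061044 282.86658299  72.1322675 ] [3.  1.8 0.9] [433.69284362 282.73464481] [433.25144596 284.27588944]
[array([281.76042459, 303.2637562 ]), array([584.42936234, 262.87817842])] 305.3514053875202 -7.600170968213562 [433.09489346 283.07096731]
```

Emit:
servo_tool(deltas=[[-1,2.8,41.5,0,0,-0.7,-1],[-2,5.6,83,0,0,-1.5,-1],[-3,8.4,124,0,0,-2.2,-1],[-4.2,11.3,155,0,0,-3,-1],[-4.2,11.3,167,0,0,-3,-1]])

```text
time: 4.7
tool_pos: [453.5, -247.3, 55.4]
tool_rot: [-3.135, 0.003, 0.495]
contact_force: [0.2, -0.5, 0.3]
gripper_width: 92.1
grip_force: 0.0
```

```bash
python3 look.py 5 lug
```

```text
[ 453.17527084 -247.36861194   55.19410089]
lug [([331.3, 218.1], 0.83)] [array([ 455., -250.]), array([ 469., -242.]), array([ 478., -237.]), array([ 482., -234.])]
```

View pics/w5.png

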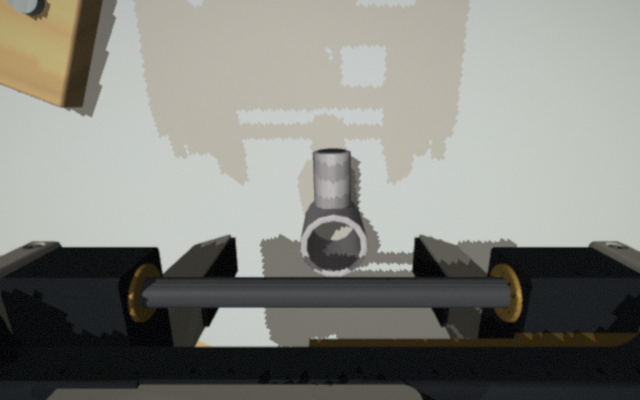

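w5 shows the lug rim centred at about (333,245), with the stub pointing straight along the image to (331,150), so the yaw is right.

Emit:
servo_tool(deltas=[[0,0,0,0,0,0,-1],[0,0,0,0,0,0,-1]])

```text
time: 4.97
tool_pos: [457.3, -251.7, 61.7]
tool_rot: [3.139, -0.003, 0.49]
contact_force: [-0.5, -0.0, -1.0]
gripper_width: 92.0
grip_force: 0.0
```

```bash
python3 -c "
from h import *
p=np.load('w5.npy'); print(atz(p,(333,245),44), atz(p,(331.3,218.1),0),tri([p,P('scene'),P('side'),np.load('w4.npy')],[np.array(v) for v in ((333,245),(270.5,147),(319,291),(331,179))])); s=manip.observe(); print(s['joints'],s['tool_pos'],s['joint_vel'])"
```

```text
[ 455.24374569 -250.76908473] [ 455.258881   -250.34898498] (array([ 453.75164348, -251.84365654,   37.35111658]), array([1.9, 0.5, 0.7, 0.5]))
[ 0.20563738  0.48938463  0.30252516  2.01429242 -0.22983073  0.66647669
 -0.42453848] [ 457.27040877 -251.66971419   61.68748479] [ 0.00363852 -0.01386299  0.01029833 -0.00270293 -0.00237081 -0.00548614
  0.00314497]
```

Emit:
servo_tool(deltas=[[0,0,15,0,0,0,-1],[0,0,30,0,0,0,-1],[0,0,42,0,0,0,-1],[0,0,50,0,0,0,-1],[0,0,52,0,0,0,-1]])

```text
time: 5.38
tool_pos: [455.3, -251.6, 7.5]
tool_rot: [-3.141, -0.0, 0.489]
contact_force: [-0.5, 0.1, 1.0]
gripper_width: 91.6
grip_force: 0.0
```

Emit:
servo_tool(deltas=[[0,0,0,0,0,0,-1],[0,0,0,0,0,0,-1],[0,0,0,0,0,0,0.0],[0,0,0,0,0,0,0.2],[0,0,0,0,0,0,0.3]], force=15)

```text
time: 5.8
tool_pos: [455.6, -252.1, 8.2]
tool_rot: [3.141, -0.001, 0.489]
contact_force: [-0.5, -0.3, 0.1]
gripper_width: 76.2
grip_force: 0.0
```

Emit:
servo_tool(deltas=[[0,0,0,0,0,0,0.5],[0,0,0,0,0,0,1],[0,0,0,0,0,0,1],[0,0,0,0,0,0,1],[0,0,0,0,0,0,1]], force=15)

```text
time: 6.22
tool_pos: [455.2, -251.9, 7.7]
tool_rot: [-3.142, 0.0, 0.489]
contact_force: [-0.2, -1.7, -0.4]
gripper_width: 43.4
grip_force: 0.0
```

Emit:
servo_tool(deltas=[[0,0,0,0,0,0,1],[0,0,0,0,0,0,1],[0,0,0,0,0,0,1],[0,0,0,0,0,0,1]], force=20)

```text
time: 6.55
tool_pos: [455.2, -251.9, 7.7]
tool_rot: [-3.141, 0.0, 0.489]
contact_force: [-0.0, 0.2, 0.0]
gripper_width: 36.6
grip_force: 20.0
```

Emit:
servo_tool(deltas=[[0,0,-15,0,0,0,1],[0,0,-45,0,0,0,1],[0,0,-80,0,0,0,1],[0,0,-115,0,0,0,1],[0,0,-137,0,0,0,1]])

```text
time: 6.97
tool_pos: [456.1, -252.6, 147.7]
tool_rot: [3.139, -0.002, 0.489]
contact_force: [0.9, -0.0, -1.1]
gripper_width: 36.4
grip_force: 20.0
```

Emit:
servo_tool(deltas=[[16,-23.7,0,0,0,-2.4,1],[32,-47.3,0,0,0,-4.8,1],[48,-71,0,0,0,-7.2,1],[64,-94.6,0,0,0,-9.6,1],[79.9,-118.3,0,0,0,-12,1]])

```text
time: 7.38
tool_pos: [469.9, -108.6, 144.8]
tool_rot: [-3.142, -0.0, 0.7]
contact_force: [0.3, 1.0, -1.0]
gripper_width: 36.5
grip_force: 20.0
```

Emit:
servo_tool(deltas=[[24,-22.3,0,0,0,-2.5,1],[47,-44.6,0,0,0,-5,1],[71,-67,0,0,0,-7.5,1],[88,-83,0,0,0,-9,1],[94.5,-89.2,0,0,0,-10,1]])

```text
time: 7.8
tool_pos: [485.2, 23.7, 144.7]
tool_rot: [-3.14, -0.001, 0.88]
contact_force: [0.6, 0.2, -0.2]
gripper_width: 36.4
grip_force: 20.0
```

Emit:
servo_tool(deltas=[[0,0,0,0,0,0,1],[0,0,0,0,0,0,1],[0,0,0,0,0,0,1]])

```text
time: 8.05
tool_pos: [484.9, 17.1, 144.6]
tool_rot: [3.141, 0.001, 0.87]
contact_force: [-0.3, -0.4, -0.7]
gripper_width: 36.7
grip_force: 20.0
```

```bash
cat > e.py <<'E'
from h import *
s=manip.observe(); print(s['tool_pos'],s['tool_rot'],s['joints'])
T=T_tool(); Ps=[P(c) for c in('scene','side')]; r=[]
for c in ('scene','side','wrist'):
    im=grab_frame(c); cv2.imwrite(f'pics/{c}1.png',im)
    q=landmark_of(c,'lug'); print(c,[(d['xy'],d['confidence']) for d in q[:2]]); r.append(q)
    q=landmark_of(c,'post_top'); print(c,'pt',[(d['xy'],d['confidence']) for d in q[:2]])
if r[2]:
    print('lug via wrist at z=tool-8:',atz(P('wrist'),r[2][0]['xy'],s['tool_pos'][2]-8))
if r[0] and r[1]: print(tri(Ps,[np.array(r[i][0]['xy']) for i in(0,1)]))
a=cv2.imread('pics/scene1.png')[130:250,270:400]; b=cv2.imread('pics/side1.png')[130:250,230:360]
cv2.imwrite('pics/cmb1.png',cv2.resize(np.hstack([a,b]),None,fx=3,fy=3))
E
python3 e.py
```

```text
[484.90726372  17.07433855 144.58299481] [3.14133631e+00 1.06352799e-03 8.70042674e-01] [-0.23515091  0.28701056  0.16664548  2.0470407  -0.06340689  0.81287364
 -0.73231383]
scene [([338.8, 173.4], 0.7)]
scene pt [([337.7, 185.9], 0.89)]
side [([389.1, 245.5], 0.56)]
side pt [([289.1, 192.3], 0.81)]
wrist [([325.0, 244.9], 0.66)]
wrist pt []
lug via wrist at z=tool-8: [486.11309063  20.17727986]
(array([ 541.11911607, -103.29510324,   58.10433209]), array([50.9, 62.5]))
```

View pics/cmb1.png

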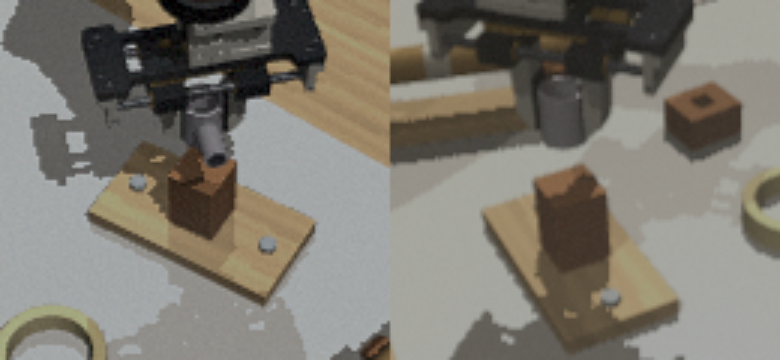

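The crop shows the lug gripped upright directly above the post, with its stub away from the fingers. In the scene image the post top is at about (338,186).

```bash
python3 -c "
from h import *
A=np.array
print(tri([P('scene'),P('side')],[A((337.7,185.9)),A((289.1,192.3))]))
print(tri([P('scene'),P('side'),np.load('w2.npy'),np.load('w2.npy'),np.load('w3.npy'),np.load('w3.npy')],[A((337.7,185.9)),A((289.1,192.3)),A((347.5,225)),A((348,226.7)),A((223,99)),A((222.7,100.8))]))
print(manip.observe()['tool_pos'])
"
```

```text
(array([481.45897369,  18.54258043,  82.32787688]), array([0.6, 0.6]))
(array([483.47086118,  18.60247894,  84.49914043]), array([0.9, 1.1, 1.5, 2.8, 2.4, 1.5]))
[485.17914701  18.85063578 144.70455059]
```

Emit:
servo_tool(deltas=[[0,0,12,0,0,0,1],[0,0,24,0,0,0,1],[0,0,34,0,0,0,1],[0,0,41,0,0,0,1],[0,0,45,0,0,0,1]])

```text
time: 8.92
tool_pos: [484.6, 19.1, 98.6]
tool_rot: [-3.14, 0.001, 0.873]
contact_force: [0.1, 0.5, -1.1]
gripper_width: 36.3
grip_force: 20.0
```

Emit:
servo_tool(deltas=[[0,0,1,0,0,0,1],[0,0,2,0,0,0,1],[0,0,3,0,0,0,1],[0,0,3,0,0,0,1]])

```text
time: 9.25
tool_pos: [485.5, 19.2, 97.0]
tool_rot: [3.141, -0.0, 0.873]
contact_force: [0.2, 0.3, -0.1]
gripper_width: 36.4
grip_force: 20.0
```

Emit:
servo_tool(deltas=[[0,0,0.5,0,0,0,1],[0,0,1,0,0,0,1],[0,0,1.2,0,0,0,1],[0,0,1.5,0,0,0,1],[0,0,1.5,0,0,0,1]])

```text
time: 9.67
tool_pos: [485.4, 19.2, 95.6]
tool_rot: [3.141, -0.0, 0.873]
contact_force: [-0.8, 0.5, 3.8]
gripper_width: 36.8
grip_force: 20.0
```

```bash
python3 -c "
from h import *
s=manip.observe();print(s['tool_pos'],s['contact_force'])
grab_frame('scene');print([d['xy'] for d in landmark_of('scene','lug')]);s=manip.observe();print(s['tool_pos'],s['contact_force'])"
```

```text
[485.35737574  19.19391091  95.62078351] [-0.79463454  0.46218413  3.83537444]
[[339.1, 185.1]]
[485.35316266  19.18884238  95.61373981] [-1.35432035  0.78437905  6.28721644]
```

Contact at the expected height with about 5 N. Releasing.

Emit:
servo_tool(deltas=[[0,0,0,0,0,0,0.15],[0,0,0,0,0,0,0.1],[0,0,0,0,0,0,0],[0,0,0,0,0,0,-0.3],[0,0,0,0,0,0,-0.6]])

```text
time: 10.18
tool_pos: [485.2, 19.2, 95.1]
tool_rot: [-3.142, 0.0, 0.873]
contact_force: [-0.3, 0.4, 0.3]
gripper_width: 54.9
grip_force: 0.0
```

Emit:
servo_tool(deltas=[[0,0,0,0,0,0,-0.8],[0,0,0,0,0,0,-1],[0,0,0,0,0,0,-1],[0,0,0,0,0,0,-1],[0,0,0,0,0,0,-1]])

```text
time: 10.6
tool_pos: [485.2, 19.2, 95.2]
tool_rot: [-3.142, -0.0, 0.873]
contact_force: [0.7, -0.8, 0.5]
gripper_width: 88.0
grip_force: 0.0
```

Emit:
servo_tool(deltas=[[0,0,-15,0,0,0,-1],[0,0,-40,0,0,0,-1],[0,0,-75,0,0,0,-1],[0,0,-105,0,0,0,-1],[0,0,-124.5,0,0,0,-1]])

```text
time: 11.02
tool_pos: [486.4, 19.2, 222.8]
tool_rot: [3.139, -0.003, 0.873]
contact_force: [0.4, 0.3, -0.3]
gripper_width: 91.8
grip_force: 0.0
```

```bash
cat > f.py <<'E'
from h import *
T=T_tool(); pw=P('wrist'); print(T[:3,3])
Ps={'scene':P('scene'),'side':P('side'),'wrist':pw}
for c in Ps:
    im=grab_frame(c); cv2.imwrite(f'pics/{c}2.png',im)
    for n in ('lug','post_top'):
        print(c,n,[(np.round(atz(Ps[c],d['xy'],88)),d['xy'],d['confidence']) for d in landmark_of(c,n)[:2]])
a=cv2.imread('pics/scene2.png')[130:250,270:400]; b=cv2.imread('pics/side2.png')[130:250,230:360]
cv2.imwrite('pics/cmb2.png',np.vstack([cv2.resize(np.hstack([a,b]),(640,295)),cv2.imread('pics/wrist2.png')[:300]]))
E
python3 f.py; python3 plan.py 485,19,220,50 480,110,220,85 460,190,220,115 445,250,220,145 433,283.5,200,172 433,283.5,62,172
```

```text
[486.39019213  19.173893   222.75263027]
scene lug [(array([482.,  18.]), [336.9, 184.9], 0.66)]
scene post_top [(array([490.,  28.]), [338.4, 188.5], 0.58)]
side lug [(array([478.,  21.]), [286.9, 190.0], 0.78)]
side post_top [(array([479.,  15.]), [287.7, 191.4], 0.83)]
wrist lug [(array([486.,  18.]), [325.2, 191.4], 0.56)]
wrist post_top [(array([485.,  16.]), [325.6, 192.9], 0.94)]
[66.5, -62.3, -0.0, 0, 0, -35.0] rows>=4.9 -> [480. 110. 220.  85.]
[78.0, -26.9, -0.0, 0, 0, -30.0] rows>=4.2 -> [460. 190. 220. 115.]
[60.7, 11.7, -0.0, 0, 0, -30.0] rows>=4.2 -> [445. 250. 220. 145.]
[29.0, 20.6, 20.0, 0, 0, -27.0] rows>=3.8 -> [433.  283.5 200.  172. ]
[0.0, -0.0, 138.0, 0, 0, -0.0] rows>=3.3 -> [433.  283.5  62.  172. ]
```

View pics/cmb2.png

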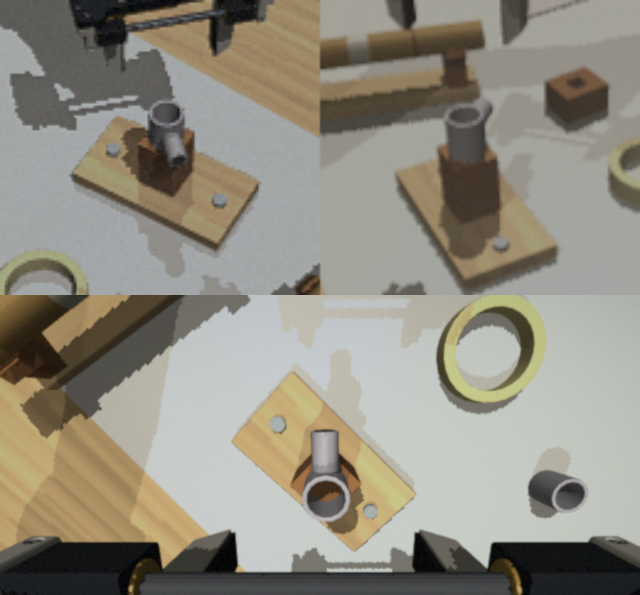

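The lug stands upright and centred on the post, fingers clear. On to the tube.

Emit:
servo_tool(deltas=[[13.3,-12.5,0,0,0,-7,-1],[26.6,-24.9,0,0,0,-14,-1],[39.9,-37.4,0,0,0,-21,-1],[53.2,-49.8,0,0,0,-28,-1],[66.5,-62.3,0,0,0,-35,-1]])

```text
time: 11.88
tool_pos: [479.6, 110.8, 218.8]
tool_rot: [-3.14, 0.001, 1.49]
contact_force: [0.2, 0.7, -0.3]
gripper_width: 91.8
grip_force: 0.0
```

Emit:
servo_tool(deltas=[[15.6,-5.4,0,0,0,-6,-1],[31.2,-10.8,0,0,0,-12,-1],[46.8,-16.1,0,0,0,-18,-1],[62.4,-21.5,0,0,0,-24,-1],[78,-26.9,0,0,0,-30,-1]])

```text
time: 12.3
tool_pos: [459.5, 190.7, 218.8]
tool_rot: [-3.14, -0.0, 2.013]
contact_force: [-0.0, 1.0, 0.2]
gripper_width: 92.0
grip_force: 0.0
```

Emit:
servo_tool(deltas=[[12.1,2.3,0,0,0,-6,-1],[24.3,4.7,0,0,0,-12,-1],[36.4,7,0,0,0,-18,-1],[48.6,9.4,0,0,0,-24,-1],[60.7,11.7,0,0,0,-30,-1]])

```text
time: 12.72
tool_pos: [444.5, 250.5, 218.7]
tool_rot: [-3.14, -0.001, 2.536]
contact_force: [0.7, 0.7, 0.3]
gripper_width: 91.8
grip_force: 0.0
```

Emit:
servo_tool(deltas=[[7.3,5.2,5,0,0,-6.8,-1],[14.5,10.3,10,0,0,-13.5,-1],[21.8,15.5,15,0,0,-20.3,-1],[29,20.6,20,0,0,-27,-1],[29,20.6,20,0,0,-27,-1]])

```text
time: 13.13
tool_pos: [431.3, 284.9, 197.9]
tool_rot: [-3.141, -0.003, 3.009]
contact_force: [-0.0, 0.3, -0.4]
gripper_width: 92.2
grip_force: 0.0
```

Emit:
servo_tool(deltas=[[0,0,0,0,0,0,-1],[0,0,0,0,0,0,-1],[0,0,0,0,0,0,-1]])

```text
time: 13.38
tool_pos: [433.6, 282.9, 199.7]
tool_rot: [-3.141, 0.0, 2.999]
contact_force: [0.4, 0.1, -0.4]
gripper_width: 91.8
grip_force: 0.0
```

```bash
python3 -c "
from h import *
s=manip.observe();print(s['tool_pos'],s['tool_rot'],s['joints'])"; python3 look.py 6 tube cradle
```

```text
[433.61380048 282.90556457 199.74950368] [-3.14127197e+00  1.11332317e-04  2.99884680e+00] [-0.39933584  0.27731654 -0.27064082  1.9120775   0.08959682  0.96384732
  0.71673657]
[433.65021674 283.00926228 199.87883832]
tube [([322.7, 189.1], 0.91)] [array([451., 279.]), array([440., 281.]), array([432., 282.]), array([428., 283.])]
cradle []
```

View pics/w6.png

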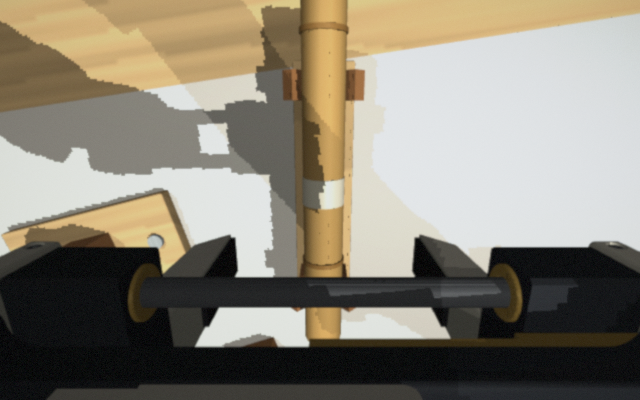

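w6 shows the tube running straight down the image between the fingers, with the band at (323,194); landmark gives (432,282) against TCP (433.6,283), so aligned.

Emit:
servo_tool(deltas=[[1,0,40,0,0,0,-1],[1,0,80,0,0,0,-1],[1,0,112,0,0,0,-1],[1,0,132,0,0,0,-1],[1,0,143,0,0,0,-1]])

```text
time: 13.95
tool_pos: [430.6, 282.4, 54.0]
tool_rot: [-3.139, -0.003, 3.001]
contact_force: [-0.1, -0.0, 0.5]
gripper_width: 91.9
grip_force: 0.0
```

Emit:
servo_tool(deltas=[[0,0,0,0,0,0,-1],[0,0,0,0,0,0,-1],[0,0,0,0,0,0,-0.5],[0,0,0,0,0,0,0],[0,0,0,0,0,0,0.2]], force=30)

```text
time: 14.37
tool_pos: [433.3, 284.5, 58.2]
tool_rot: [3.14, 0.002, 3.002]
contact_force: [0.5, -0.2, 0.0]
gripper_width: 76.1
grip_force: 0.0
```

Emit:
servo_tool(deltas=[[0,0,0,0,0,0,0.5],[0,0,0,0,0,0,1],[0,0,0,0,0,0,1],[0,0,0,0,0,0,1],[0,0,0,0,0,0,1]])

```text
time: 14.78
tool_pos: [432.1, 283.8, 56.7]
tool_rot: [3.142, -0.0, 3.002]
contact_force: [-0.3, 0.1, -0.1]
gripper_width: 43.2
grip_force: 0.0
```

Emit:
servo_tool(deltas=[[0,0,0,0,0,0,1],[0,0,0,0,0,0,1],[0,0,0,0,0,0,1],[0,0,0,0,0,0,1],[0,0,0,0,0,0,1]], force=40)

```text
time: 15.2
tool_pos: [431.8, 281.7, 56.5]
tool_rot: [-3.138, -0.001, 3.001]
contact_force: [-0.3, -5.6, 4.7]
gripper_width: 35.1
grip_force: 40.0
```

Emit:
servo_tool(deltas=[[0,0,-4,0,0,0,1],[0,0,-12,0,0,0,1],[0,0,-24,0,0,0,1],[0,0,-40,0,0,0,1],[0,0,-55,0,0,0,1]])

```text
time: 15.62
tool_pos: [432.1, 284.4, 113.2]
tool_rot: [3.141, 0.0, 3.003]
contact_force: [-0.3, 0.3, -1.8]
gripper_width: 35.0
grip_force: 40.0
```

Emit:
servo_tool(deltas=[[0,0,-18,0,0,0,1],[0,0,-40,0,0,0,1],[0,0,-65,0,0,0,1],[0,0,-85,0,0,0,1],[0,0,-98,0,0,0,1]])

```text
time: 16.03
tool_pos: [432.9, 285.2, 213.4]
tool_rot: [3.138, 0.003, 3.003]
contact_force: [-0.3, -0.2, -1.4]
gripper_width: 35.1
grip_force: 40.0
```

Emit:
servo_tool(deltas=[[0,0,0,0,0,0,1],[0,0,0,0,0,0,1],[0,0,0,0,0,0,1],[0,0,0,0,0,0,1]])

```text
time: 16.37
tool_pos: [431.3, 283.3, 208.6]
tool_rot: [-3.14, -0.002, 3.003]
contact_force: [0.0, 0.5, -2.1]
gripper_width: 35.1
grip_force: 40.0
```

```bash
python3 -c "
from h import *
s=manip.observe();print(s['tool_pos'],s['tool_rot'],s['contact_force'],s['wrist_torque'])"; python3 plan.py 432,283.6,210,172 450,200,210,150 470,120,210,128 480,60,210,108 485,19,210,96 485,19,182,96
python3 -c "
from h import *
r=[];Ps=[P('scene'),P('side')]
for c in('scene','side'):
    im=grab_frame(c);cv2.imwrite(f'pics/{c}3.png',im);q=landmark_of(c,'tube');print(q[:1]);r.append(np.array(q[0]['xy']))
print(tri(Ps,r))
a,b=[cv2.imread(f'pics/{c}3.png') for c in('scene','side')]
cv2.imwrite('pics/cmb3.png',cv2.resize(np.hstack([a[100:300,250:550],b[50:250,150:450]]),(798,266)))"
```

```text
[431.31470109 283.343119   208.62367939] [-3.14032873e+00 -1.71728779e-03  3.00250723e+00] [ 0.0408388   0.48641248 -2.06931234] [-0.00527877 -0.01121242 -0.01553343]
[-29.5, -80.3, -0.0, 0, 0, 22.0] rows>=3.1 -> [450. 200. 210. 150.]
[-57.3, -59.3, -0.0, 0, 0, 22.0] rows>=3.1 -> [470. 120. 210. 128.]
[-53.4, -29.0, -0.0, 0, 0, 20.0] rows>=2.8 -> [480.  60. 210. 108.]
[-40.6, -8.0, -0.0, 0, 0, 12.0] rows>=1.7 -> [485.  19. 210.  96.]
[0.0, 0.0, 28.0, 0, 0, -0.0] rows>=0.7 -> [485.  19. 182.  96.]
[{'xy': [439.1, 187.5], 'confidence': 0.94}]
[{'xy': [237.7, 100.4], 'confidence': 0.82}]
(array([431.44430896, 275.95932319, 225.41601609]), array([0.5, 0.4]))
```

View pics/cmb3.png

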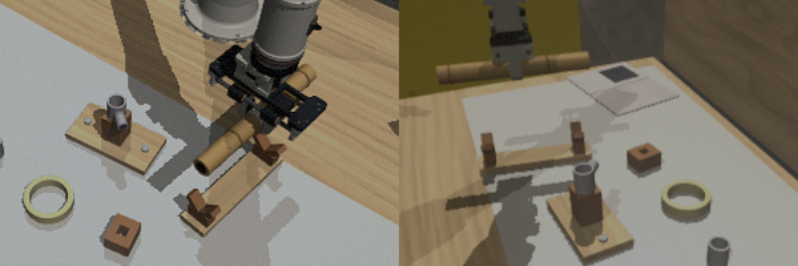

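The pictures show the tube held level above the empty saddles, with the lug undisturbed on the post. Transporting.

Emit:
servo_tool(deltas=[[-5.9,-16,0,0,0,4.4,1],[-11.8,-32.1,0,0,0,8.8,1],[-17.7,-48.2,0,0,0,13.2,1],[-23.6,-64.2,0,0,0,17.6,1],[-29.5,-80.3,0,0,0,22,1]])

```text
time: 16.98
tool_pos: [450.1, 199.4, 209.3]
tool_rot: [-3.141, -0.001, 2.615]
contact_force: [0.5, -0.0, -2.9]
gripper_width: 34.9
grip_force: 40.0
```

Emit:
servo_tool(deltas=[[-11.5,-11.9,0,0,0,4.4,1],[-22.9,-23.7,0,0,0,8.8,1],[-34.4,-35.6,0,0,0,13.2,1],[-45.8,-47.4,0,0,0,17.6,1],[-57.3,-59.3,0,0,0,22,1]])

```text
time: 17.4
tool_pos: [470.1, 119.4, 209.3]
tool_rot: [-3.141, -0.0, 2.231]
contact_force: [-0.4, -0.3, -2.5]
gripper_width: 35.4
grip_force: 40.0
```

Emit:
servo_tool(deltas=[[-10.7,-5.8,0,0,0,4,1],[-21.4,-11.6,0,0,0,8,1],[-32,-17.4,0,0,0,12,1],[-42.7,-23.2,0,0,0,16,1],[-53.4,-29,0,0,0,20,1]])

```text
time: 17.82
tool_pos: [480.1, 59.7, 209.3]
tool_rot: [-3.141, -0.0, 1.882]
contact_force: [0.5, -0.5, -2.7]
gripper_width: 35.2
grip_force: 40.0
```

Emit:
servo_tool(deltas=[[-10,-2,0,0,0,3,1],[-20,-4,0,0,0,6,1],[-29,-6,0,0,0,8.6,1],[-36,-7.3,0,0,0,10.8,1],[-40.6,-8,0,0,0,12,1]])

```text
time: 18.23
tool_pos: [485.2, 18.2, 209.5]
tool_rot: [-3.141, 0.0, 1.673]
contact_force: [-0.5, 0.1, -0.9]
gripper_width: 35.3
grip_force: 40.0
```

Emit:
servo_tool(deltas=[[0,0,5,0,0,0,1],[0,0,12,0,0,0,1],[0,0,19,0,0,0,1],[0,0,25,0,0,0,1],[0,0,28,0,0,0,1]])

```text
time: 18.65
tool_pos: [484.3, 19.7, 180.2]
tool_rot: [-3.139, -0.0, 1.677]
contact_force: [0.1, -0.2, -1.8]
gripper_width: 34.9
grip_force: 40.0
```

Emit:
servo_tool(deltas=[[0,0,0,0,0,0,1],[0,0,0,0,0,0,1],[0,0,0,0,0,0,1],[0,0,0,0,0,0,1],[0,0,0,0,0,0,1]])

```text
time: 19.07
tool_pos: [485.5, 19.2, 182.1]
tool_rot: [3.141, -0.0, 1.676]
contact_force: [1.0, 0.1, -1.5]
gripper_width: 35.2
grip_force: 40.0
```

Emit:
servo_tool(deltas=[[0,0,0,0,0,0,1],[0,0,0,0,0,0,1],[0,0,0,0,0,0,1],[0,0,0,0,0,0,1],[0,0,0,0,0,0,1]])

```text
time: 19.48
tool_pos: [485.2, 19.1, 181.7]
tool_rot: [3.142, -0.0, 1.676]
contact_force: [0.7, -0.7, -2.3]
gripper_width: 35.1
grip_force: 40.0
```

```bash
python3 -c "
from h import *
s=manip.observe();print(s['tool_pos'],s['tool_rot'],s['contact_force'],s['wrist_torque'],abs(s['joint_vel']).max(),s['grip_force'])
r=[];Ps=[P('scene'),P('side')]
for c in('scene','side'):
    im=grab_frame(c);cv2.imwrite(f'pics/{c}4.png',im)
    print([(n,[(d['xy'],round(d['confidence'],2)) for d in landmark_of(c,n)[:1]]) for n in('tube','lug')])
a,b=[cv2.imread(f'pics/{c}4.png') for c in('scene','side')]
cv2.imwrite('pics/cmb4.png',cv2.resize(np.hstack([a[100:300,220:470],b[80:280,150:400]]),(800,320)))"
```

```text
[485.23721679  19.14638898 181.74379878] [ 3.14151440e+00 -3.90225501e-05  1.67579768e+00] [ 0.65777839 -0.7009374  -2.29438919] [-0.01238518  0.05806888  0.02866437] 0.0029880880062022135 39.98944580554962
[('tube', [([334.7, 158.5], 0.65)]), ('lug', [([336.9, 186.0], 0.57)])]
[('tube', [([289.7, 151.5], 0.56)]), ('lug', [([287.9, 188.3], 0.54)])]
```

View pics/cmb4.png

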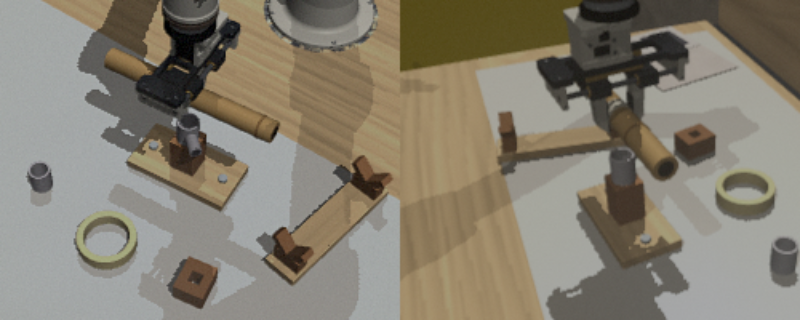

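The tube is level above the lug and parallel to the board's long side. The lug still stands on the post and everything is at rest, so I am handing in.

```bash
python3 -c "
from station import *
print(close_job())"
```

```text
the job is handed in; nothing more can be done
None
```

The job is handed in (no verdict was returned): at the last look the lug stood released on the post, and the tube was held still and level about 5 cm above it, in line with the board's long side, with the tape roll, block and plain sleeve untouched.

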